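# Put the suction plate under vacuum through its interlocked valves

## Robot

A 7-joint arm with a two-finger parallel gripper is mounted at the origin on a cart in front of the work surface, level with it; the furniture and walls round the work are solid. World frame = base frame: x ahead of the robot, y to its left, z up, the work surface at z = 0. Lengths are in m, angles in rad, forces in N, time in s.
With the tool pointing down it reaches from about 0.425 to 0.925 m from the base axis. Payload 6.8 kg.
Tool frame: the origin (TCP) lies on the centre line of the jaws, within the pads' length; the fingertips stand bot.tip_reach ahead of it and the grasp point (between the pads) lies 3 mm ahead of it (bot.tip_reach is the distance from the TCP to the fingertips, in m); z points along the fingers, y is the line along which they close (so a half turn about z gives the same grasp; the last joint's range is limited). The gripper opens to 85 mm and grips with 20 to 120 N. Pads are 22 mm wide; open, the fingers measure 114 mm over their backs; the gripper's body (76 mm by 85 mm) begins 54 mm behind the grasp point. The pads swing forward as they close: fully open they stand 13 mm farther back than shut.
Start: joints at [1.22, 0.477, 0.022, 1.555, -0.011, 1.109, -0.083], TCP at [0.162, -0.655, 0.253] pointing down, gripper open.
Joint ranges: [-2.96, 2.96], [-0.34, 2.1], [-1.41, 1.46], [0.24, 2.44], [-1.37, 4.51], [0.17, 1.92], [-2.96, 2.96]. Speed limits (rad/s): [2.39, 2.39, 3.14, 3.14, 3.14, 3.14, 3.14].

## Interface

Orientations are given as a unit quaternion [w, x, y, z].
In Python, from station import bot gives the robot as it stands.
- The arm moves only by the tool jog_arm, never from a script. Its argument "deltas" is a list of rows, each a list of 7 numbers: the shift along the world's x, y, z in m, then the turn, a rotation vector about the world's x, y, z in rad, then the opening, from 0 (shut) to 1 (fully open). In form: [[x, y, z, rx, ry, rz, grip], ...]. A call has 1 to 10 rows; each row shifts and turns the commanded pose from where the row before left it; what a row does not reach is not made up. A row lasts 1/10 s, in which the tool goes at most 50 mm and 8.59 degrees, less where a joint would pass 70% of its speed; a pose out of reach is approached as far as the arm can. A call with a gripper value outside its range is refused whole. The fingers move at their own pace and stop on an object; "newtons" is the grip in N (left out, the last holds). Time passes only in rows, so rows that do not move let the fingers close. It gives the time, the measured TCP pose, the force, the opening and the grip force at its end, in the units of the state.
- bot.get_obs(): the state, without advancing time (a new reading comes with each control period).
- bot.read_camera(name): name is "scene" or "top" or "wrist"; returns a dict with "img" (480x640x3 uint8, red, green, blue), "K" (3x3 intrinsics, pixels), "eye" and "attitude" of the camera in the world. Camera axes: x right, y down, z forward; pixel columns grow to the right and rows downward; lengths in m; the calibration is good to about 2 mm. A picture is of the moment at which its call begins. There is no depth.
- bot.hand_in(): hands the job in; it is judged then, once.
The state is a dict: "t": time; "q": joint angles; "joint_vel": joint speeds; "joint_torque": joint torques, N m; "eef_pos": TCP position; "tool_rot": TCP orientation; "contact_force": force on the tool from outside, world axes, zero at the start; "torque": the same for the moment, N m; "gripper_width": opening from 0.0 (shut) to 1.0 (fully open); "grasp_force": force on a finger pad.
Only numpy, scipy, OpenCV 4.12 (cv2) and the standard library are available. Lean on these libraries where they do the work, as an engineer would, in place of code of your own. Each camera call takes 0.05 s, during which the arm holds its last target. There are 200 camera calls.

## Task

Put the suction plate under vacuum: first swing the blue-knobbed vent handle clockwise (seen from above) until you feel it seat shut on its rubber stop, then swing the red-knobbed pump handle clockwise fully open onto its own stop and let go. The two are interlocked and the pump handle is free only while the vent is seated, so seat and open them gently by feel, never forcing a handle against its stop or against the interlock, and do not disturb the weighted booklet on the plate or the things lying round it.

Things in the scene. Friction and masses are not known exactly. Their poses are not given: they have to be found in the camera images.
- suction_unit: Suction plate with valve block, fixed: block 64 x 178 x 42 mm in front, perforated plate 220 x 260 x 30 mm behind it, small pump at the right rear. Origin on the table midway between the two upright stems, which stand 80 mm apart along y (vent +40 mm, pump -40 mm); x points from block to plate, z up. Under the handles 90 mm discs (z 44 to 51 mm): each turns only while the other's scallop faces it.
- vent_axis (a point): Point on the upright turning axis of the vent handle (the left one), 90 mm above the table. The handle is clamped on a fine-toothed stem and may sit up to 0.4 rad either way on it, so its angle does not tell when the vent is seated: that is felt. To free the pump handle the vent must be on its stop, from first touch to about 5 mm of knob travel beyond; 5 mm short of the touch is not enough.
- vent_knob (a point): Centre of the vent handle's upright blue knob: fixed, round, smooth (may turn between fingers), 18 mm in diameter, from 67 to 107 mm above the table; this point is 90 mm up and 75 mm from the turning axis. The flat lever under it is 15 mm wide, top 67 mm up. At joint value 0 the lever points along -x of suction_unit.
- vent_handle (a joint): Handle angle in rad, 0 = vent open, grows clockwise seen from above; starts at 0 to 0.25. Drag about 3 N at the knob. It seats somewhere between 1.14 and 1.96 rad: there a rubber stop is met and the push rises by about 2.7 N per mm of knob travel. When let go it springs back a few mm at most and stays seated.
- pump_axis (a point): Point on the upright turning axis of the pump handle (the right one), 90 mm above the table.
- pump_knob (a point): Centre of the upright red knob of the pump handle: same shape, size, heights and lever as the blue one, 75 mm from its axis. At joint value 0 the lever points along -y of suction_unit.
- pump_handle (a joint): Handle angle in rad, 0 = pump line shut, grows clockwise seen from above. Drag about 3 N at the knob. It sits true: it meets its rubber stop at 1.55 rad (lever along -x of suction_unit), which yields like the vent's. While the vent is not seated the interlock stops it hard within 0.1 rad; once it is turned the vent handle is locked.
- vent_stop: Sprung rubber buffer on the block that the lug of the vent disc seats on (12 x 8 x 9 mm, left rear corner of the block, 48 mm up). More than 24 N on it, which is a push of about 18 N at the knob, damages the seat; a push of 8 to 12 N seats it well.
- pump_stop: The same buffer for the pump disc, on the right front corner of the block; same limit.
- pump_disc: Steel disc of 90 mm diameter on the pump handle's stem, below the lever. More than 40 N on it, which is a push of about 18 N at the knob while the vent disc holds it, damages the interlock. Origin on the table below the stem.
- booklet: Booklet 162 x 128 x 11 mm lying on the suction plate under a clear acrylic weight 176 x 109 x 24 mm. Leave alone. Origin under its centre.
- thread_spool: Wooden thread spool, 36 mm in diameter, 46 mm tall, standing on the table near the block. Leave alone. Origin under its centre.
- beeswax: Round cake of beeswax, 44 mm in diameter, 16 mm tall, near the block. Leave alone. Origin under its centre.
- brass_weight: Turned brass weight, 46 mm in diameter, 67 mm tall, near the block. Leave alone. Origin under its centre.

How it is judged:
By the outcome, as a careful person would: the job done as asked, in the order asked, and still so for the second after the job is handed in, with the robot touching nothing.
It also fails if it takes over 64 s, if anything falls off the work surface, if the arm or the gripper's body presses on something with over 40 N, if the wrist force passes 120 N, or if a joint passes its speed limit or range.

## Working session

There is one attempt and no reset: what is moved stays moved. The work goes in short steps, Python scripts to look and compute and a tool call to move; the robot and the scene stay as the last step left them, time stands still between calls to the robot, and variables do not carry over. Pictures are saved under pics/ and viewed, at most 10 in all, crops included, and the job is handed in when it is done.

Besides the shell and the picture viewer there is one more tool, called as name(argument=value, ...) on one line, values as JSON. jog_arm: Moves the arm, as the interface text tells. Its arguments: {"type":"object","properties":{"deltas":{"type":"array"},"newtons":{"type":"number"}},"required":["deltas"]}

```bash
mkdir -p pics
cat > h.py <<'E'
import numpy as np,cv2
from station import bot
from scipy.spatial.transform import Rotation as R
def rot(a):
    a=np.array(a)
    return a if a.shape==(3,3) else R.from_quat(np.r_[a[1:],a[0]]).as_matrix()
def plane(c,uv,z):
    uv=np.atleast_2d(uv).astype(float)
    d=(rot(c["attitude"])@np.linalg.inv(c["K"])@np.c_[uv,np.ones(len(uv))].T).T
    e=np.array(c["eye"]); return e+d*((z-e[2])/d[:,2])[:,None]
def proj(c,p):
    p=np.atleast_2d(p); q=(c["K"]@rot(c["attitude"]).T@(p-np.array(c["eye"])).T).T
    return q[:,:2]/q[:,2:]
E
python3 - <<'E'
from h import *
for n in("top","scene"):
    c=bot.read_camera(n); print(n,c["eye"],rot(c["attitude"]).round(3).tolist(),c["K"][0][0])
    im=cv2.cvtColor(c["img"],cv2.COLOR_RGB2BGR); cv2.imwrite(f"pics/{n}0.png",im)
    h=cv2.cvtColor(im,cv2.COLOR_BGR2HSV)
    for k,m in(("blue",cv2.inRange(h,(100,120,40),(130,255,255))),("red",cv2.inRange(h,(0,150,60),(6,255,255))|cv2.inRange(h,(174,150,60),(180,255,255)))):
        N,_,s,ce=cv2.connectedComponentsWithStats(m)
        for i in range(1,N):
            if s[i,4]>30: print(k,s[i],ce[i].round(1),plane(c,ce[i],.107 if n=="top" else .09).round(4))
o=bot.get_obs();print({k:np.round(v,3) for k,v in o.items()},bot.tip_reach)
E
```

```text
top [0.36253902 0.03979872 1.19972005] [[0.022, -0.984, 0.176], [-1.0, -0.021, 0.007], [-0.003, -0.176, -0.984]] 586.0808424440345
blue [309 274  10  10  76] [313.9 278.7] [[0.4815 0.0504 0.107 ]]
red [405 251  10  10  76] [409.3 255.1] [[ 0.53   -0.1283  0.107 ]]
red [125 277  30  29 474] [140.2 291.7] [[0.4501 0.3738 0.107 ]]
red [623 293  17  11 120] [629.4 298.4] [[ 0.4576 -0.5364  0.107 ]]
scene [-0.16277939  0.5079049   0.46422611] [[-0.548, -0.324, 0.771], [-0.836, 0.227, -0.499], [-0.014, -0.919, -0.395]] 544.6137148954366
blue [340 249  11  23 216] [344.6 259.5] [[0.4815 0.0507 0.09  ]]
red [ 185   91   82   68 3724] [229.2 119.3] [[ 1.691  -0.2928  0.09  ]]
red [ 161  151   68   69 3103] [192.3 186.6] [[0.9955 0.111  0.09  ]]
red [266 159   6  17  60] [268.5 166.8] [[ 1.0405 -0.1085  0.09  ]]
red [575 175  10  20  83] [580.1 186.8] [[ 0.4903 -0.5909  0.09  ]]
red [405 216  10  21 175] [409.1 225.8] [[ 0.5317 -0.1302  0.09  ]]
red [112 367  48  32 918] [135.5 383. ] [[0.3556 0.4183 0.09  ]]
{'t': np.float64(0.1), 'q': array([ 1.22 ,  0.478,  0.022,  1.556, -0.011,  1.109, -0.083]), 'joint_vel': array([-0.   , -0.003, -0.001, -0.003, -0.001, -0.001,  0.   ]), 'joint_torque': array([ 5.0000e-03, -5.9776e+01,  1.6140e+00, -2.8195e+01,  1.3000e-02,
        5.0000e-03,  0.0000e+00]), 'eef_pos': array([ 0.162, -0.655,  0.252]), 'tool_rot': array([-0.001,  0.993,  0.121, -0.   ]), 'contact_force': array([-0.634, -0.236, -0.725]), 'torque': array([ 0.034, -0.046, -0.047]), 'grasp_force': np.float64(0.0), 'gripper_width': np.float64(1.001)} 0.022
```

View pics/top0.png

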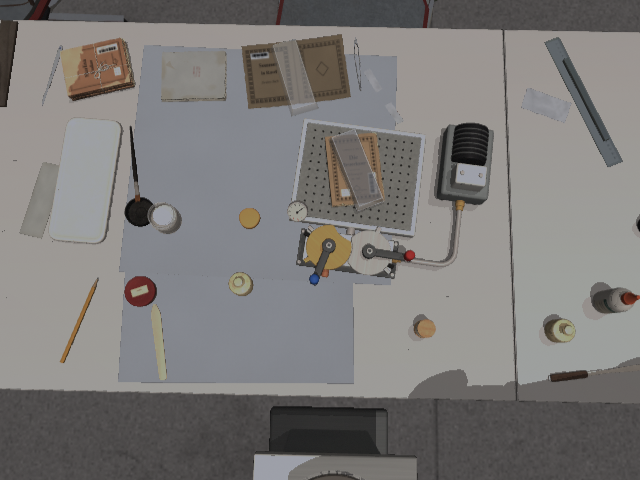

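View pics/scene0.png

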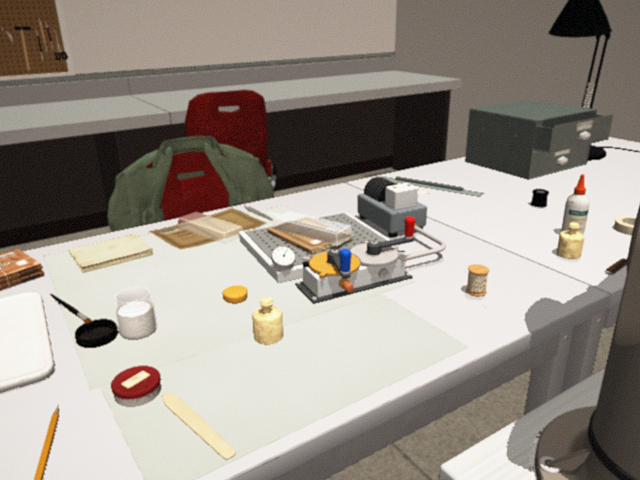

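The top view shows the blue knob at (314,279), the vent stem at about (329,245), the pump stem at (369,252) and the red knob at (409,255). A gauge sits at (297,211). The scene view shows the same layout, with the gauge at about (284,258) and the knobs clear of the loose things.

Run:
```python
from h import *
c=bot.read_camera("top"); s=bot.read_camera("scene")
print("stems@.075",plane(c,[[329,245],[369,252]],.075).round(4))
# gauge triangulation
def ray(c,uv):
    p=plane(c,uv,0)[0]; e=np.array(c["eye"]); return e,(p-e)/np.linalg.norm(p-e)
def tri(a,b):
    (e1,d1),(e2,d2)=ray(c,a),ray(s,b)
    t=np.linalg.lstsq(np.c_[d1,-d2],e2-e1,rcond=None)[0]; return (e1+t[0]*d1).round(4),(e2+t[1]*d2).round(4)
print("gauge",tri((297,211),(284,258)))
print("blue",tri((313.9,278.7),(344.6,250.5)),"red",tri((409.3,255.1),(409.1,217.5)))
for im,n,x0,y0 in((c,"top",270,180),(s,"scene",220,180)):
    k=cv2.cvtColor(im["img"][y0:y0+130,x0:x0+200],cv2.COLOR_RGB2BGR)
    if n=="top":a=k
    else:b=k
cv2.imwrite("pics/crop.png",cv2.resize(np.vstack([a[:110],b[:110]]),None,fx=2.7,fy=2.7,interpolation=cv2.INTER_CUBIC))
```

```text
stems@.075 [[ 0.5514  0.0228  0.075 ]
 [ 0.5393 -0.055   0.075 ]]
gauge (array([0.6238, 0.0881, 0.0484]), array([0.6218, 0.0849, 0.0478]))
blue (array([0.4816, 0.0504, 0.1057]), array([0.4817, 0.0506, 0.1058])) red (array([ 0.5299, -0.1282,  0.1074]), array([ 0.5303, -0.1278,  0.1074]))
```

View pics/crop.png

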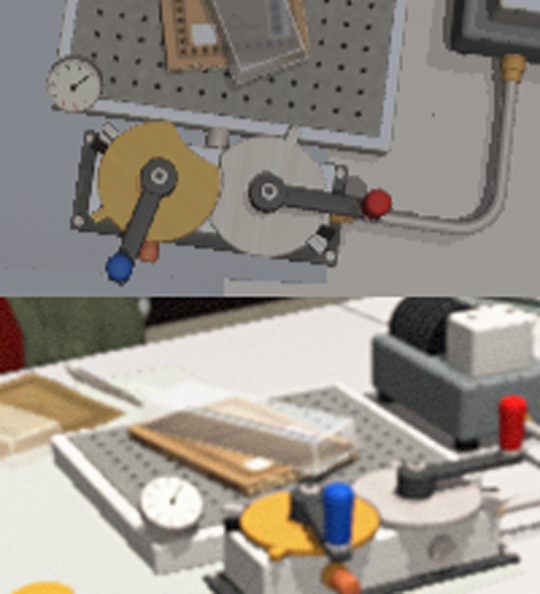

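jog_arm(deltas=[[0.029,0.03,0,0,0,0.12,0.6],[0.029,0.03,0,0,0,0.12,0.6],[0.029,0.03,0,0,0,0.12,0.6],[0.029,0.03,0,0,0,0.12,0.6],[0.029,0.03,0,0,0,0.12,0.6],[0.029,0.03,0,0,0,0.12,0.6],[0.029,0.03,0,0,0,0.12,0.6],[0.029,0.03,0,0,0,0.12,0.6],[0.029,0.03,0,0,0,0.12,0.6],[0.029,0.03,0,0,0,0.12,0.6]])

```text
t: 1.2
eef_pos: [0.4531, -0.3539, 0.2534]
tool_rot: [0.0, 0.749, 0.662, -0.0]
contact_force: [0.7, -1.9, -0.1]
gripper_width: 0.601
grasp_force: 0.0
```

jog_arm(deltas=[[0.003,0.04,0,0,0,0.135,0.6],[0.003,0.04,0,0,0,0.135,0.6],[0.003,0.04,0,0,0,0.135,0.6],[0.003,0.04,0,0,0,0.135,0.6],[0.003,0.04,0,0,0,0.135,0.6],[0.003,0.04,0,0,0,0.135,0.6],[0.003,0.04,0,0,0,0.135,0.6],[0.003,0.04,0,0,0,0.135,0.6],[0.003,0.04,0,0,0,0.135,0.6],[0,0.04,0,0,0,0.135,0.6]])

```text
t: 2.2
eef_pos: [0.4793, 0.0462, 0.2535]
tool_rot: [0.0, 0.171, 0.985, -0.0]
contact_force: [1.0, -0.3, 0.3]
gripper_width: 0.603
grasp_force: 0.0
```

```bash
cat >> h.py <<'E'
VA=np.array([.5523,.0254]); PA=np.array([.5408,-.0540])
def st(A=VA):
    o=bot.get_obs(); M=rot(o["tool_rot"]); p=np.array(o["eef_pos"]); d=p[:2]-A
    print("t",round(o["t"],2),"p",p.round(4),"yang",np.degrees(np.arctan2(M[1,1],M[0,1])).round(1),"zaxis",M[:,2].round(3),"rad",np.linalg.norm(d).round(4),"ang",np.degrees(np.arctan2(d[1],d[0])).round(1),"F",np.round(o["contact_force"],2),"w",round(float(o["gripper_width"]),3),"g",round(float(o["grasp_force"]),1),"q",np.round(o["q"],2))
    return o
E
python3 -c "
from h import *
st()"
```

```text
t 2.2 p [0.4793 0.0462 0.2535] yang 70.3 zaxis [ 0.001 -0.    -1.   ] rad 0.0759 ang 164.1 F [ 1.03 -0.3   0.29] w 0.603 g 0.0 q [ 0.49  0.25 -0.81  1.96  0.21  1.02  0.8 ]
```

jog_arm(deltas=[[0.002,0.004,-0.02,0,0,0,0.6],[0,0,-0.03,0,0,0,0.6],[0,0,-0.03,0,0,0,0.6],[0,0,-0.03,0,0,0,0.6],[0,0,-0.025,0,0,0,0.6],[0,0,-0.015,0,0,0,0.6],[0,0,-0.008,0,0,0,0.6],[0,0,0,0,0,0,0.6]], newtons=20)

```text
t: 3.0
eef_pos: [0.4811, 0.0488, 0.0949]
tool_rot: [-0.0, 0.173, 0.985, -0.0]
contact_force: [0.3, -0.0, -0.6]
gripper_width: 0.603
grasp_force: 0.0
```

```bash
python3 -c "
from h import *
st()
c=bot.read_camera('wrist');cv2.imwrite('pics/w1.png',cv2.cvtColor(c['img'],cv2.COLOR_RGB2BGR))"
```

```text
t 3.0 p [0.4811 0.0488 0.0949] yang 70.0 zaxis [-0.001  0.    -1.   ] rad 0.0749 ang 161.8 F [ 0.28 -0.01 -0.62] w 0.603 g 0.0 q [ 0.33  0.48 -0.69  2.1   0.47  0.71  0.56]
```

View pics/w1.png

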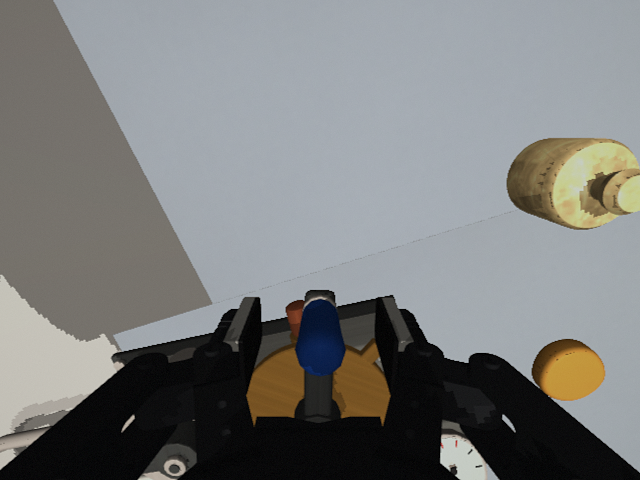

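The wrist view shows the blue knob centred between the pads at about (320,335), so I'll close on it lightly.

jog_arm(deltas=[[0,0,0,0,0,0,0.15],[0,0,0,0,0,0,0.1],[0,0,0,0,0,0,0.1],[0,0,0,0,0,0,0.1],[0,0,0,0,0,0,0.1],[0,0,0,0,0,0,0.1]], newtons=25)

```text
t: 3.65
eef_pos: [0.482, 0.0489, 0.0962]
tool_rot: [0.001, 0.174, 0.985, 0.0]
contact_force: [-1.2, -0.9, 7.2]
gripper_width: 0.206
grasp_force: 25.4
```

Run:
```python
from h import *
st()
# arc waypoints: per 0.1 rad step from angle a0
a0=np.radians(160.5)
for k in range(18):
    a=a0-.1*k; d=.075*(np.array([np.cos(a-.1)-np.cos(a),np.sin(a-.1)-np.sin(a)]))
    print(k,round(np.degrees(a),1),(VA+.075*np.array([np.cos(a),np.sin(a)])).round(4),(d*1000).round(2))
```

```text
t 3.65 p [0.482  0.0489 0.0962] yang 70.0 zaxis [ 0.002 -0.    -1.   ] rad 0.0742 ang 161.5 F [-1.19 -0.94  7.16] w 0.206 g 25.4 q [ 0.33  0.48 -0.69  2.1   0.47  0.71  0.56]
0 160.5 [0.4816 0.0504] [2.85 6.93]
1 154.8 [0.4845 0.0574] [3.53 6.61]
2 149.0 [0.488 0.064] [4.17 6.23]
3 143.3 [0.4922 0.0702] [4.77 5.78]
4 137.6 [0.4969 0.076 ] [5.33 5.27]
5 131.9 [0.5023 0.0813] [5.83 4.72]
6 126.1 [0.5081 0.086 ] [6.27 4.11]
7 120.4 [0.5144 0.0901] [6.65 3.46]
8 114.7 [0.521  0.0936] [6.96 2.78]
9 108.9 [0.528  0.0963] [7.2  2.08]
10 103.2 [0.5352 0.0984] [7.38 1.35]
11 97.5 [0.5425 0.0998] [7.47 0.6 ]
12 91.7 [0.55   0.1004] [ 7.5  -0.15]
13 86.0 [0.5575 0.1002] [ 7.44 -0.89]
14 80.3 [0.565  0.0993] [ 7.32 -1.63]
15 74.6 [0.5723 0.0977] [ 7.12 -2.36]
16 68.8 [0.5794 0.0953] [ 6.85 -3.05]
17 63.1 [0.5862 0.0923] [ 6.51 -3.72]
```

jog_arm(deltas=[[0,0,0.003,0,0,0,0.1],[0.0014,0.0035,0,0,0,-0.05,0.1],[0.0015,0.0034,0,0,0,-0.05,0.1],[0.0017,0.0034,0,0,0,-0.05,0.1],[0.0018,0.0032,0,0,0,-0.05,0.1],[0.002,0.0032,0,0,0,-0.05,0.1],[0.0022,0.0031,0,0,0,-0.05,0.1],[0.0023,0.0029,0,0,0,-0.05,0.1],[0.0025,0.0029,0,0,0,-0.05,0.1]])

```text
t: 4.55
eef_pos: [0.4963, 0.0732, 0.0972]
tool_rot: [-0.0, 0.367, 0.93, -0.001]
contact_force: [3.7, -2.3, -13.0]
gripper_width: 0.2
grasp_force: 27.9
```

```bash
python3 -c "
from h import *
st()"
```

```text
t 4.55 p [0.4963 0.0732 0.0972] yang 47.0 zaxis [-0.001 -0.001 -1.   ] rad 0.0736 ang 139.5 F [  3.69  -2.34 -12.96] w 0.2 g 27.9 q [ 0.21  0.48 -0.59  2.06  0.4   0.71  0.18]
```

jog_arm(deltas=[[0.0026,0.0027,-0.002,0,0,-0.05,0.1],[0.0027,0.0026,0,0,0,-0.05,0.1],[0.0028,0.0024,0,0,0,-0.05,0.1],[0.003,0.0023,0,0,0,-0.05,0.1],[0.0031,0.0021,0,0,0,-0.05,0.1],[0.0032,0.002,0,0,0,-0.05,0.1]])

```text
t: 5.15
eef_pos: [0.5147, 0.0883, 0.097]
tool_rot: [0.001, 0.502, 0.865, 0.0]
contact_force: [0.2, -1.7, 3.9]
gripper_width: 0.202
grasp_force: 29.6
```

jog_arm(deltas=[[0.0033,0.0018,0,0,0,-0.05,0.1],[0.0034,0.0016,0,0,0,-0.05,0.1]])

```text
t: 5.35
eef_pos: [0.5214, 0.0917, 0.097]
tool_rot: [0.001, 0.544, 0.839, 0.0]
contact_force: [-0.2, -1.2, 3.3]
gripper_width: 0.203
grasp_force: 29.6
```

```bash
cat >> h.py <<'E'
def ft(A=VA):
    o=st(A); d=np.array(o["eef_pos"])[:2]-A; u=d/np.linalg.norm(d); f=np.array(o["contact_force"])[:2]
    t=np.array([u[1],-u[0]]); print("push(tang)",-(f@t).round(2),"rad",(f@u).round(2),"t-dir",t.round(3))
E
python3 -c "
from h import *
ft()"
```

```text
t 5.35 p [0.5214 0.0917 0.097 ] yang 24.1 zaxis [ 0.001 -0.    -1.   ] rad 0.0732 ang 115.0 F [-0.16 -1.15  3.35] w 0.203 g 29.6 q [ 0.1   0.5  -0.49  2.    0.34  0.72 -0.18]
push(tang) 0.63 rad -0.98 t-dir [0.906 0.422]
```

jog_arm(deltas=[[0.0018,0.0008,-0.0005,0,0,-0.027,0.1]])

```text
t: 5.45
eef_pos: [0.5236, 0.0927, 0.0969]
tool_rot: [0.001, 0.555, 0.832, 0.0]
contact_force: [-1.5, -0.8, 12.7]
gripper_width: 0.2
grasp_force: 30.4
```

jog_arm(deltas=[[0.0018,0.0007,0,0,0,-0.027,0.1]])

```text
t: 5.55
eef_pos: [0.5253, 0.0934, 0.0969]
tool_rot: [0.001, 0.566, 0.824, 0.0]
contact_force: [-1.0, -1.1, 8.7]
gripper_width: 0.198
grasp_force: 30.0
```

jog_arm(deltas=[[0.0019,0.0007,0,0,0,-0.027,0.1]])

```text
t: 5.65
eef_pos: [0.5272, 0.0941, 0.097]
tool_rot: [0.001, 0.577, 0.817, 0.001]
contact_force: [-0.6, -2.1, 7.4]
gripper_width: 0.199
grasp_force: 30.0
```

```bash
python3 -c "
from h import *
ft()"
```

```text
t 5.65 p [0.5272 0.0941 0.097 ] yang 19.5 zaxis [ 0.002 -0.    -1.   ] rad 0.0732 ang 110.0 F [-0.63 -2.11  7.39] w 0.199 g 30.0 q [ 0.08  0.5  -0.47  1.99  0.33  0.72 -0.25]
push(tang) 1.31 rad -1.77 t-dir [0.939 0.343]
```

jog_arm(deltas=[[0.0019,0.0006,0.0008,0,0,-0.027,0.1]])

```text
t: 5.75
eef_pos: [0.5286, 0.0946, 0.0971]
tool_rot: [0.0, 0.588, 0.809, 0.0]
contact_force: [0.7, -0.9, -2.8]
gripper_width: 0.2
grasp_force: 29.0
```

jog_arm(deltas=[[0.0019,0.0006,0,0,0,-0.027,0.1]])

```text
t: 5.85
eef_pos: [0.5306, 0.0953, 0.097]
tool_rot: [0.0, 0.599, 0.801, 0.0]
contact_force: [-0.3, -0.8, 3.4]
gripper_width: 0.199
grasp_force: 29.5
```

jog_arm(deltas=[[0.0019,0.0005,0,0,0,-0.027,0.1]])

```text
t: 5.95
eef_pos: [0.5325, 0.0959, 0.097]
tool_rot: [0.0, 0.61, 0.792, 0.0]
contact_force: [-1.0, -1.3, 5.4]
gripper_width: 0.198
grasp_force: 29.7
```

jog_arm(deltas=[[0.0019,0.0005,0,0,0,-0.027,0.1]])

```text
t: 6.05
eef_pos: [0.5341, 0.0963, 0.097]
tool_rot: [0.0, 0.621, 0.784, 0.0]
contact_force: [-1.8, -1.0, 7.4]
gripper_width: 0.203
grasp_force: 29.9
```

jog_arm(deltas=[[0.002,0.0004,0,0,0,-0.027,0.1]])

```text
t: 6.15
eef_pos: [0.5357, 0.0967, 0.097]
tool_rot: [-0.0, 0.631, 0.776, -0.0]
contact_force: [-3.2, -2.1, 9.2]
gripper_width: 0.2
grasp_force: 30.1
```

jog_arm(deltas=[[0.002,0.0004,0,0,0,-0.027,0.1]])

```text
t: 6.25
eef_pos: [0.5367, 0.0968, 0.0969]
tool_rot: [-0.001, 0.642, 0.767, -0.001]
contact_force: [-6.7, -2.6, 12.9]
gripper_width: 0.199
grasp_force: 30.6
```

```bash
python3 -c "
from h import *
ft()
c=bot.read_camera('top');cv2.imwrite('pics/t2.png',cv2.cvtColor(cv2.resize(c['img'][190:300,260:430],None,fx=3.5,fy=3.5),cv2.COLOR_RGB2BGR))"
```

```text
t 6.25 p [0.5367 0.0968 0.0969] yang 10.2 zaxis [-0.003 -0.001 -1.   ] rad 0.0731 ang 102.3 F [-6.7  -2.59 12.92] w 0.199 g 30.6 q [ 0.04  0.51 -0.42  1.97  0.3   0.73 -0.39]
push(tang) 7.1 rad -1.11 t-dir [0.977 0.213]
```

View pics/t2.png

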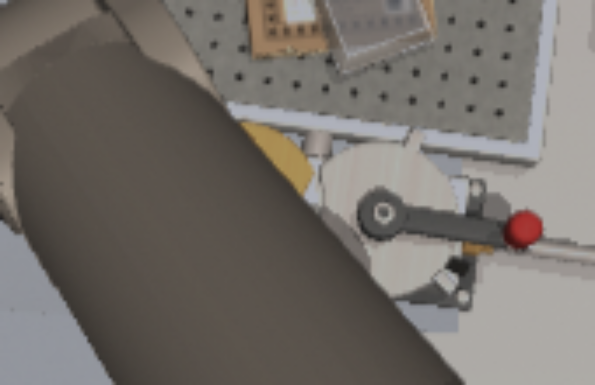

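The top view is mostly covered by the arm, but the pump handle and booklet are undisturbed. The push is now rising, so the stop has been met. I'll go on in smaller steps.

jog_arm(deltas=[[0,0,0.0012,0,0,0,0.1]])

```text
t: 6.4
eef_pos: [0.5365, 0.0967, 0.0971]
tool_rot: [-0.001, 0.641, 0.767, -0.001]
contact_force: [-1.7, -0.9, -7.4]
gripper_width: 0.201
grasp_force: 28.5
```

jog_arm(deltas=[[0.001,0.0002,0,0,0,-0.01,0.1]])

```text
t: 6.5
eef_pos: [0.5369, 0.0968, 0.097]
tool_rot: [-0.001, 0.645, 0.764, -0.002]
contact_force: [-5.0, -1.6, 3.5]
gripper_width: 0.195
grasp_force: 29.6
```

```bash
python3 -c "
from h import *
ft()"
```

```text
t 6.5 p [0.5369 0.0968 0.097 ] yang 9.7 zaxis [-0.004 -0.001 -1.   ] rad 0.0731 ang 102.2 F [-5.01 -1.56  3.52] w 0.195 g 29.6 q [ 0.04  0.51 -0.42  1.97  0.3   0.73 -0.39]
push(tang) 5.23 rad -0.47 t-dir [0.978 0.211]
```

jog_arm(deltas=[[0.001,0.0002,0,0,0,-0.005,0.1]])

```text
t: 6.6
eef_pos: [0.5375, 0.0969, 0.097]
tool_rot: [-0.001, 0.647, 0.762, -0.002]
contact_force: [-8.3, -2.2, 5.8]
gripper_width: 0.203
grasp_force: 30.0
```

jog_arm(deltas=[[0.001,0.0002,0,0,0,-0.005,0.1]])

```text
t: 6.7
eef_pos: [0.5381, 0.0971, 0.097]
tool_rot: [-0.002, 0.649, 0.761, -0.003]
contact_force: [-10.0, -2.7, 7.2]
gripper_width: 0.203
grasp_force: 30.2
```

```bash
python3 -c "
from h import *
ft()"
```

```text
t 6.7 p [0.5381 0.0971 0.097 ] yang 9.1 zaxis [-0.006 -0.002 -1.   ] rad 0.0731 ang 101.2 F [-9.96 -2.74  7.17] w 0.203 g 30.2 q [ 0.04  0.51 -0.42  1.96  0.3   0.74 -0.4 ]
push(tang) 10.3 rad -0.75 t-dir [0.981 0.195]
```

The push is 10 N and the slope matches the rubber, so the vent is seated. I'll release and lift.

jog_arm(deltas=[[0,0,0,0,0,0,0.5],[0,0,0,0,0,0,0.5],[0,0,0,0,0,0,0.5],[0,0,0,0,0,0,0.5]])

```text
t: 7.1
eef_pos: [0.5414, 0.098, 0.098]
tool_rot: [0.0, 0.649, 0.761, 0.001]
contact_force: [1.2, 0.4, 0.3]
gripper_width: 0.505
grasp_force: 0.0
```

jog_arm(deltas=[[0,0,0.02,0,0,0,0.5],[0,0,0.03,0,0,0,0.5],[0,0,0.03,0,0,0,0.5],[0,0,0.03,0,0,0,0.5],[0,0,0,0,0,0,0.5],[0,0,0,0,0,0,0.5]])

```text
t: 7.7
eef_pos: [0.5413, 0.0978, 0.2084]
tool_rot: [0.001, 0.649, 0.761, 0.001]
contact_force: [0.8, -0.2, -0.8]
gripper_width: 0.503
grasp_force: 0.0
```

```bash
python3 -c "
from h import *
ft();o=bot.get_obs();print(o['tool_rot'])
c=bot.read_camera('wrist');cv2.imwrite('pics/w2.png',cv2.cvtColor(c['img'],cv2.COLOR_RGB2BGR))"
```

```text
t 7.7 p [0.5413 0.0978 0.2084] yang 9.1 zaxis [ 0.002  0.    -1.   ] rad 0.0732 ang 98.6 F [ 0.78 -0.21 -0.78] w 0.503 g 0.0 q [ 0.09  0.36 -0.47  1.88  0.2   0.95 -0.31]
push(tang) -0.74 rad -0.33 t-dir [0.989 0.15 ]
[5.98715066e-04 6.48804259e-01 7.60954795e-01 6.88869620e-04]
```

View pics/w2.png

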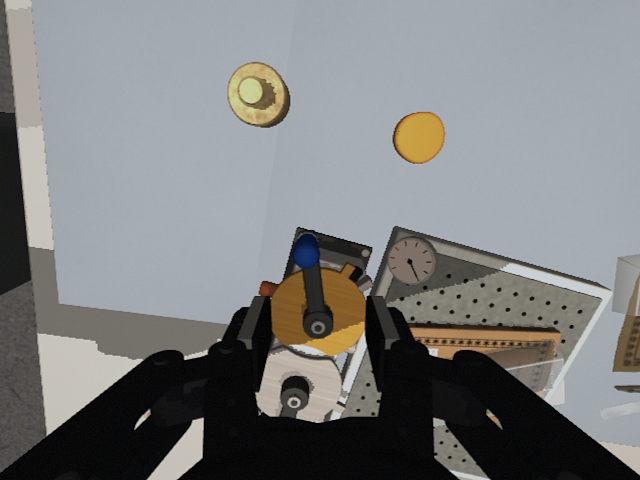

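The wrist view shows the blue handle turned to the left, knob at (306,250). The vent disc's lug at (352,272) is against the stop at (365,283). Next I'll move over the red knob.

jog_arm(deltas=[[-0.001,-0.025,0,0,0,-0.034,0.6],[-0.001,-0.025,0,0,0,-0.034,0.6],[-0.001,-0.025,0,0,0,-0.034,0.6],[-0.001,-0.025,0,0,0,-0.034,0.6],[-0.001,-0.025,0,0,0,-0.034,0.6],[-0.001,-0.025,0,0,0,-0.034,0.6],[-0.001,-0.025,0,0,0,-0.034,0.6],[-0.002,-0.025,0,0,0,-0.034,0.6],[-0.002,-0.026,0,0,0,-0.03,0.6],[0,0,0,0,0,0,0.6]])

```text
t: 8.75
eef_pos: [0.5283, -0.1327, 0.206]
tool_rot: [-0.001, 0.758, 0.652, -0.002]
contact_force: [0.4, -0.6, 0.2]
gripper_width: 0.597
grasp_force: 0.0
```

Run:
```python
from h import *
ft(PA)
t=bot.read_camera('top');im=cv2.cvtColor(t["img"],cv2.COLOR_RGB2HSV)
w=bot.read_camera('wrist');cv2.imwrite('pics/w3.png',cv2.cvtColor(w['img'],cv2.COLOR_RGB2BGR))
for n,c in(("top",t),("w",w)):
  h=cv2.cvtColor(c["img"],cv2.COLOR_RGB2HSV)
  for k,m in(("blue",cv2.inRange(h,(100,120,40),(130,255,255))),("red",cv2.inRange(h,(0,150,60),(6,255,255))|cv2.inRange(h,(174,150,60),(180,255,255)))):
        N,_,s,ce=cv2.connectedComponentsWithStats(m)
        for i in range(1,N):
            if s[i,4]>30: print(n,k,s[i],ce[i].round(1),plane(c,ce[i],.107 if n=="top" else .1).round(4))
```

```text
t 8.75 p [ 0.5283 -0.1327  0.206 ] yang -8.6 zaxis [-0.003 -0.001 -1.   ] rad 0.0797 ang -99.0 F [ 0.41 -0.56  0.19] w 0.597 g 0.0 q [ 0.4   0.34 -0.33  1.9   0.14  0.93 -0.14]
push(tang) 0.49 rad 0.49 t-dir [-0.988  0.157]
top blue [286 248  10  10  78] [290.6 252.5] [[0.5302 0.0955 0.107 ]]
top red [32 11  7  9 31] [34.9 16.1] [[1.0053 0.6303 0.107 ]]
top red [405 251   9   9  64] [408.8 254.8] [[ 0.5305 -0.1273  0.107 ]]
top red [125 277  30  29 460] [140.6 292. ] [[0.4496 0.3731 0.107 ]]
top red [622 293  18  11 118] [629.3 298.5] [[ 0.4573 -0.536   0.107 ]]
w red [312 236  27  31 595] [325.3 252.5] [[ 0.534  -0.1318  0.1   ]]
```

Run:
```python
from h import *
s=bot.read_camera('scene')
h=cv2.cvtColor(s["img"],cv2.COLOR_RGB2HSV)
m=cv2.inRange(h,(100,120,40),(130,255,255))
N,_,st_,ce=cv2.connectedComponentsWithStats(m)
for i in range(1,N):
    if st_[i,4]>20: print(st_[i],ce[i],plane(s,ce[i],.09))
w=cv2.imread('pics/w2.png')[200:400,220:460]
sc=cv2.cvtColor(s["img"],cv2.COLOR_RGB2BGR)[200:320,240:440]
cv2.imwrite('pics/c3.png',np.hstack([cv2.resize(w,(396,330)),cv2.resize(sc,(396,330))]))
```

```text
[299 245  12  23 198] [304.68181818 255.45959596] [[0.53136541 0.09517871 0.09      ]]
```

View pics/c3.png

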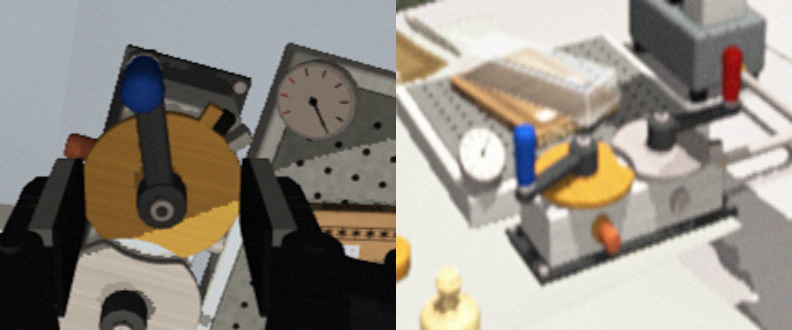

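The left crop shows the vent disc's lug touching the buffer at (230,130), with its scallop turned to the pump disc. The right crop shows the blue knob at the left and the red one still closed. I'll grasp the red knob and feel whether it is free.

jog_arm(deltas=[[0.002,0.005,-0.02,0,0,0,0.6],[0,0,-0.03,0,0,0,0.6],[0,0,-0.03,0,0,0,0.6],[0,0,-0.02,0,0,0,0.6],[0,0,-0.009,0,0,0,0.6],[0,0,0,0,0,0,0.6],[0,0,0,0,0,0,0.3],[0,0,0,0,0,0,0.3]])

```text
t: 9.7
eef_pos: [0.5328, -0.1232, 0.1]
tool_rot: [0.001, 0.756, 0.655, 0.001]
contact_force: [0.6, 0.2, 0.2]
gripper_width: 0.303
grasp_force: 0.0
```

jog_arm(deltas=[[0,0,0,0,0,0,0.1],[0,0,0,0,0,0,0.1],[0,0,0,0,0,0,0.1],[0,0,0,0,0,0,0.1]], newtons=25)

```text
t: 10.1
eef_pos: [0.533, -0.1235, 0.1001]
tool_rot: [0.001, 0.756, 0.655, 0.001]
contact_force: [-0.3, 1.0, 6.1]
gripper_width: 0.196
grasp_force: 25.2
```

Run:
```python
from h import *
ft(PA)
a0=np.radians(261.8)
for k in range(16):
    a=a0-.1*k; d=.075*(np.array([np.cos(a-.1)-np.cos(a),np.sin(a-.1)-np.sin(a)]))
    print(k,round(np.degrees(a),1),(PA+.075*np.array([np.cos(a),np.sin(a)])).round(4),(d*1000).round(2))
```

```text
t 10.1 p [ 0.533  -0.1235  0.1001] yang -8.2 zaxis [ 0.003 -0.    -1.   ] rad 0.0699 ang -96.4 F [-0.33  1.01  6.12] w 0.196 g 25.2 q [ 0.35  0.48 -0.3   1.97  0.21  0.71 -0.22]
push(tang) -0.44 rad -0.96 t-dir [-0.994  0.111]
0 261.8 [ 0.5301 -0.1282] [-7.36  1.44]
1 256.1 [ 0.5227 -0.1268] [-7.18  2.17]
2 250.3 [ 0.5156 -0.1246] [-6.93  2.87]
3 244.6 [ 0.5086 -0.1218] [-6.6   3.55]
4 238.9 [ 0.502  -0.1182] [-6.22  4.19]
5 233.2 [ 0.4958 -0.114 ] [-5.77  4.79]
6 227.4 [ 0.4901 -0.1092] [-5.26  5.34]
7 221.7 [ 0.4848 -0.1039] [-4.7   5.84]
8 216.0 [ 0.4801 -0.098 ] [-4.09  6.28]
9 210.2 [ 0.476  -0.0918] [-3.45  6.66]
10 204.5 [ 0.4726 -0.0851] [-2.76  6.97]
11 198.8 [ 0.4698 -0.0781] [-2.06  7.21]
12 193.0 [ 0.4677 -0.0709] [-1.33  7.38]
13 187.3 [ 0.4664 -0.0635] [-0.58  7.47]
14 181.6 [ 0.4658 -0.0561] [0.17 7.5 ]
15 175.9 [ 0.466  -0.0486] [0.91 7.44]
```

jog_arm(deltas=[[0,0,0,0,0,0,0.35],[0,0,0,0,0,0,0.35],[-0.002,-0.004,0,0,0,0,0.35],[0,0,0,0,0,0,0.35],[0,0,0,0,0,0,0.1],[0,0,0,0,0,0,0.1],[0,0,0,0,0,0,0.1],[0,0,0,0,0,0,0.1]])

```text
t: 10.9
eef_pos: [0.5301, -0.1279, 0.0989]
tool_rot: [0.0, 0.756, 0.655, -0.0]
contact_force: [0.9, -3.9, 0.3]
gripper_width: 0.197
grasp_force: 25.4
```

jog_arm(deltas=[[-0.002,0.0003,0.0008,0,0,-0.027,0.1]])

```text
t: 11.0
eef_pos: [0.5278, -0.1274, 0.0991]
tool_rot: [-0.0, 0.765, 0.644, -0.0]
contact_force: [3.6, -2.6, -11.3]
gripper_width: 0.202
grasp_force: 24.6
```

jog_arm(deltas=[[-0.002,0.0004,0,0,0,-0.027,0.1]])

```text
t: 11.1
eef_pos: [0.5256, -0.1268, 0.099]
tool_rot: [-0.0, 0.774, 0.633, -0.0]
contact_force: [3.9, -2.4, -8.8]
gripper_width: 0.202
grasp_force: 24.9
```

```bash
python3 -c "
from h import *
ft(PA)"
```

```text
t 11.1 p [ 0.5256 -0.1268  0.099 ] yang -11.4 zaxis [-0.  0. -1.] rad 0.0744 ang -101.8 F [ 3.88 -2.45 -8.81] w 0.202 g 24.9 q [ 0.35  0.48 -0.29  1.99  0.2   0.7  -0.26]
push(tang) 4.3 rad 1.6 t-dir [-0.979  0.204]
```

jog_arm(deltas=[[-0.0015,0.0004,-0.001,0,0,-0.02,0.1]])

```text
t: 11.2
eef_pos: [0.5247, -0.1266, 0.0989]
tool_rot: [0.0, 0.78, 0.625, 0.0]
contact_force: [1.6, -4.3, 2.7]
gripper_width: 0.198
grasp_force: 26.0
```

jog_arm(deltas=[[-0.0015,0.0004,0,0,0,-0.02,0.1]])

```text
t: 11.3
eef_pos: [0.5232, -0.1261, 0.0989]
tool_rot: [0.001, 0.786, 0.618, 0.0]
contact_force: [2.7, -4.3, -2.1]
gripper_width: 0.203
grasp_force: 25.5
```

jog_arm(deltas=[[-0.0015,0.0004,0,0,0,-0.02,0.1]])

```text
t: 11.4
eef_pos: [0.5217, -0.1257, 0.0989]
tool_rot: [0.0, 0.792, 0.61, 0.0]
contact_force: [2.7, -3.6, -2.3]
gripper_width: 0.203
grasp_force: 25.5
```

jog_arm(deltas=[[-0.0015,0.0005,0,0,0,-0.02,0.1]])

```text
t: 11.5
eef_pos: [0.5202, -0.1252, 0.0989]
tool_rot: [0.0, 0.799, 0.602, 0.0]
contact_force: [3.0, -3.8, -2.3]
gripper_width: 0.196
grasp_force: 25.5
```

jog_arm(deltas=[[-0.0015,0.0005,0,0,0,-0.02,0.1]])

```text
t: 11.6
eef_pos: [0.5188, -0.1246, 0.0989]
tool_rot: [0.0, 0.805, 0.594, 0.0]
contact_force: [3.2, -3.6, -2.3]
gripper_width: 0.199
grasp_force: 25.5
```

```bash
python3 -c "
from h import *
ft(PA)"
```

```text
t 11.6 p [ 0.5188 -0.1246  0.0989] yang -17.1 zaxis [ 0.001 -0.    -1.   ] rad 0.074 ang -107.3 F [ 3.21 -3.58 -2.31] w 0.199 g 25.5 q [ 0.33  0.47 -0.26  2.01  0.18  0.69 -0.35]
push(tang) 4.13 rad 2.47 t-dir [-0.955  0.298]
```

It's past 0.1 rad with a constant 4 N push, so the interlock is free. Now I'll sweep.

jog_arm(deltas=[[-0.0035,0.0013,0,0,0,-0.05,0.1],[-0.0034,0.0014,0,0,0,-0.05,0.1],[-0.0034,0.0016,0,0,0,-0.05,0.1]])

```text
t: 11.9
eef_pos: [0.5087, -0.12, 0.0989]
tool_rot: [0.0, 0.847, 0.531, 0.001]
contact_force: [4.6, -4.0, -4.2]
gripper_width: 0.201
grasp_force: 25.4
```

jog_arm(deltas=[[-0.0033,0.0018,0,0,0,-0.05,0.1],[-0.0032,0.0019,0,0,0,-0.05,0.1],[-0.0031,0.0021,0,0,0,-0.05,0.1]])

```text
t: 12.2
eef_pos: [0.4995, -0.1138, 0.0989]
tool_rot: [0.0, 0.885, 0.467, 0.001]
contact_force: [5.9, -1.6, -5.9]
gripper_width: 0.203
grasp_force: 25.2
```

```bash
python3 -c "
from h import *
ft(PA)"
```

```text
t 12.2 p [ 0.4995 -0.1138  0.0989] yang -34.4 zaxis [ 0.003  0.    -1.   ] rad 0.0727 ang -124.6 F [ 5.89 -1.65 -5.9 ] w 0.203 g 25.2 q [ 0.26  0.43 -0.19  2.06  0.13  0.66 -0.62]
push(tang) 5.78 rad -1.99 t-dir [-0.823  0.568]
```

jog_arm(deltas=[[-0.003,0.0022,0,0,0,-0.05,0.1],[-0.0029,0.0024,0,0,0,-0.05,0.1]])

```text
t: 12.4
eef_pos: [0.494, -0.109, 0.0989]
tool_rot: [0.0, 0.907, 0.422, 0.002]
contact_force: [6.0, -2.4, -6.7]
gripper_width: 0.199
grasp_force: 25.1
```

jog_arm(deltas=[[-0.0028,0.0025,-0.0005,0,0,-0.05,0.1],[-0.0027,0.0027,0,0,0,-0.05,0.1]])

```text
t: 12.6
eef_pos: [0.4891, -0.1038, 0.0989]
tool_rot: [0.001, 0.927, 0.376, 0.002]
contact_force: [6.0, -2.8, -3.5]
gripper_width: 0.2
grasp_force: 25.4
```

jog_arm(deltas=[[-0.0025,0.0028,0,0,0,-0.05,0.1],[-0.0024,0.0029,0,0,0,-0.05,0.1]])

```text
t: 12.8
eef_pos: [0.4847, -0.098, 0.0989]
tool_rot: [0.001, 0.944, 0.329, 0.003]
contact_force: [8.5, -1.8, -6.4]
gripper_width: 0.204
grasp_force: 25.3
```

```bash
python3 -c "
from h import *
ft(PA)"
```

```text
t 12.8 p [ 0.4847 -0.098   0.0989] yang -51.6 zaxis [ 0.006  0.001 -1.   ] rad 0.0713 ang -141.9 F [ 8.5  -1.76 -6.44] w 0.204 g 25.3 q [ 0.18  0.4  -0.13  2.11  0.08  0.63 -0.9 ]
push(tang) 6.63 rad -5.6 t-dir [-0.617  0.787]
```

jog_arm(deltas=[[-0.0014,0.0036,0,0,0,-0.05,0.1],[-0.0013,0.0037,0,0,0,-0.05,0.1]])

```text
t: 13.0
eef_pos: [0.4809, -0.0916, 0.0989]
tool_rot: [0.001, 0.96, 0.281, 0.002]
contact_force: [3.3, -5.3, -0.6]
gripper_width: 0.202
grasp_force: 25.7
```

jog_arm(deltas=[[-0.0012,0.0037,-0.0005,0,0,-0.05,0.1],[-0.0014,0.0034,0,0,0,-0.05,0.1]])

```text
t: 13.2
eef_pos: [0.4779, -0.0852, 0.0988]
tool_rot: [0.001, 0.973, 0.233, 0.001]
contact_force: [2.7, -6.3, 6.0]
gripper_width: 0.2
grasp_force: 26.4
```

```bash
python3 -c "
from h import *
ft(PA)"
```

```text
t 13.2 p [ 0.4779 -0.0852  0.0988] yang -63.1 zaxis [ 0.003 -0.001 -1.   ] rad 0.0702 ang -153.6 F [ 2.72 -6.28  5.95] w 0.2 g 26.4 q [ 0.11  0.39 -0.08  2.13  0.05  0.62 -1.1 ]
push(tang) 6.84 rad 0.35 t-dir [-0.444  0.896]
```

jog_arm(deltas=[[-0.0008,0.0018,0.0005,0,0,-0.028,0.1]])

```text
t: 13.3
eef_pos: [0.4771, -0.0831, 0.0989]
tool_rot: [0.001, 0.976, 0.219, 0.001]
contact_force: [4.7, -6.3, -5.2]
gripper_width: 0.198
grasp_force: 25.4
```

jog_arm(deltas=[[-0.0007,0.0018,0,0,0,-0.028,0.1]])

```text
t: 13.4
eef_pos: [0.4764, -0.0813, 0.0989]
tool_rot: [0.001, 0.979, 0.206, 0.001]
contact_force: [3.7, -5.6, -0.5]
gripper_width: 0.202
grasp_force: 25.7
```

jog_arm(deltas=[[-0.0007,0.0018,0,0,0,-0.028,0.1]])

```text
t: 13.5
eef_pos: [0.4758, -0.0795, 0.0989]
tool_rot: [0.001, 0.981, 0.192, 0.001]
contact_force: [3.7, -5.6, -1.2]
gripper_width: 0.201
grasp_force: 25.7
```

```bash
python3 -c "
from h import *
ft(PA)"
```

```text
t 13.5 p [ 0.4758 -0.0795  0.0989] yang -67.9 zaxis [ 0.003 -0.    -1.   ] rad 0.0698 ang -158.6 F [ 3.68 -5.6  -1.21] w 0.201 g 25.7 q [ 0.09  0.39 -0.06  2.13  0.04  0.62 -1.19]
push(tang) 6.56 rad -1.38 t-dir [-0.365  0.931]
```

jog_arm(deltas=[[-0.0008,0.0027,0,0,0,-0.04,0.1],[-0.0007,0.0027,0,0,0,-0.04,0.1]])

```text
t: 13.7
eef_pos: [0.4742, -0.0741, 0.0988]
tool_rot: [0.0, 0.988, 0.152, 0.001]
contact_force: [3.9, -5.7, -0.8]
gripper_width: 0.196
grasp_force: 25.7
```

jog_arm(deltas=[[-0.0005,0.0028,0,0,0,-0.04,0.1],[-0.0004,0.0028,0,0,0,-0.04,0.1]])

```text
t: 13.9
eef_pos: [0.4732, -0.0685, 0.0988]
tool_rot: [0.0, 0.994, 0.113, 0.001]
contact_force: [3.3, -5.3, 1.1]
gripper_width: 0.199
grasp_force: 25.8
```

jog_arm(deltas=[[-0.0003,0.0028,0,0,0,-0.04,0.1]])

```text
t: 14.0
eef_pos: [0.4728, -0.0657, 0.0988]
tool_rot: [0.0, 0.996, 0.093, 0.001]
contact_force: [2.5, -6.1, 1.4]
gripper_width: 0.2
grasp_force: 25.9
```

```bash
python3 -c "
from h import *
ft(PA)"
```

```text
t 14.0 p [ 0.4728 -0.0657  0.0988] yang -79.3 zaxis [ 0.002 -0.    -1.   ] rad 0.069 ang -170.3 F [ 2.48 -6.14  1.42] w 0.2 g 25.9 q [ 0.02  0.38 -0.01  2.15  0.01  0.61 -1.39]
push(tang) 6.47 rad -1.41 t-dir [-0.169  0.986]
```

jog_arm(deltas=[[-0.0001,0.002,0,0,0,-0.028,0.1],[-0.0001,0.002,0,0,0,-0.028,0.1],[0,0.002,0,0,0,-0.028,0.1]])

```text
t: 14.3
eef_pos: [0.4724, -0.0598, 0.0988]
tool_rot: [0.0, 0.999, 0.051, 0.001]
contact_force: [2.1, -7.1, 1.8]
gripper_width: 0.201
grasp_force: 26.0
```

jog_arm(deltas=[[0,0.002,0,0,0,-0.028,0.1]])

```text
t: 14.4
eef_pos: [0.4723, -0.0578, 0.0988]
tool_rot: [0.0, 0.999, 0.037, 0.001]
contact_force: [2.5, -5.5, 2.4]
gripper_width: 0.203
grasp_force: 26.0
```

jog_arm(deltas=[[0.0001,0.002,0,0,0,-0.028,0.1]])

```text
t: 14.5
eef_pos: [0.4724, -0.0557, 0.0988]
tool_rot: [0.0, 1.0, 0.023, 0.001]
contact_force: [1.8, -6.1, 2.6]
gripper_width: 0.203
grasp_force: 26.0
```

```bash
python3 -c "
from h import *
ft(PA)"
```

```text
t 14.5 p [ 0.4724 -0.0557  0.0988] yang -87.3 zaxis [ 0.001 -0.    -1.   ] rad 0.0685 ang -178.5 F [ 1.81 -6.06  2.59] w 0.203 g 26.0 q [-0.03  0.38  0.02  2.15 -0.01  0.61 -1.53]
push(tang) 6.1 rad -1.65 t-dir [-0.025  1.   ]
```

jog_arm(deltas=[[0.0002,0.002,0,0,0,-0.028,0.1]])

```text
t: 14.6
eef_pos: [0.4724, -0.0538, 0.0988]
tool_rot: [0.0, 1.0, 0.009, 0.001]
contact_force: [1.4, -6.0, 3.0]
gripper_width: 0.197
grasp_force: 26.1
```

jog_arm(deltas=[[0.0002,0.002,0,0,0,-0.028,0.1]])

```text
t: 14.7
eef_pos: [0.4726, -0.0518, 0.0988]
tool_rot: [0.0, 1.0, -0.005, 0.001]
contact_force: [0.6, -6.3, 3.8]
gripper_width: 0.205
grasp_force: 26.1
```

jog_arm(deltas=[[0.0003,0.0015,0,0,0,-0.02,0.1]])

```text
t: 14.8
eef_pos: [0.4727, -0.0503, 0.0988]
tool_rot: [0.0, 1.0, -0.015, 0.0]
contact_force: [-0.3, -5.9, 5.0]
gripper_width: 0.2
grasp_force: 26.2
```

```bash
python3 -c "
from h import *
ft(PA)"
```

```text
t 14.8 p [ 0.4727 -0.0503  0.0988] yang -91.7 zaxis [ 0.001 -0.    -1.   ] rad 0.0682 ang 176.9 F [-0.27 -5.94  5.01] w 0.2 g 26.2 q [-0.06  0.38  0.04  2.15 -0.02  0.61 -1.6 ]
push(tang) 5.94 rad -0.05 t-dir [0.055 0.999]
```

jog_arm(deltas=[[0.0002,0.0015,0.0005,0,0,-0.02,0.1]])

```text
t: 14.9
eef_pos: [0.4728, -0.0491, 0.0989]
tool_rot: [0.0, 1.0, -0.025, 0.0]
contact_force: [3.4, -7.7, -8.5]
gripper_width: 0.199
grasp_force: 25.1
```

jog_arm(deltas=[[0.0002,0.0015,0,0,0,-0.02,0.1]])

```text
t: 15.0
eef_pos: [0.473, -0.0479, 0.0989]
tool_rot: [0.001, 0.999, -0.035, 0.0]
contact_force: [2.5, -9.0, -1.7]
gripper_width: 0.205
grasp_force: 25.6
```

jog_arm(deltas=[[0.0002,0.0015,0,0,0,-0.02,0.1]])

```text
t: 15.1
eef_pos: [0.4732, -0.0468, 0.0989]
tool_rot: [0.001, 0.999, -0.045, 0.0]
contact_force: [2.0, -10.2, -1.2]
gripper_width: 0.196
grasp_force: 25.7
```

jog_arm(deltas=[[0.0002,0.0012,0,0,0,-0.005,0.1]])

```text
t: 15.2
eef_pos: [0.4733, -0.0461, 0.0989]
tool_rot: [0.001, 0.999, -0.047, 0.0]
contact_force: [1.7, -11.4, -1.8]
gripper_width: 0.203
grasp_force: 25.8
```

jog_arm(deltas=[[0,0,0,0,0,0,0.1]])

```text
t: 15.3
eef_pos: [0.4733, -0.0461, 0.0989]
tool_rot: [0.001, 0.999, -0.047, 0.0]
contact_force: [1.2, -9.8, -1.8]
gripper_width: 0.197
grasp_force: 25.7
```

Run:
```python
from h import *
ft(PA)
c=bot.read_camera('wrist');cv2.imwrite('pics/w4.png',cv2.cvtColor(c['img'],cv2.COLOR_RGB2BGR))
```

```text
t 15.3 p [ 0.4733 -0.0461  0.0989] yang -95.4 zaxis [ 0.    -0.002 -1.   ] rad 0.068 ang 173.3 F [ 1.18 -9.76 -1.83] w 0.197 g 25.7 q [-0.08  0.38  0.05  2.15 -0.03  0.61 -1.67]
push(tang) 9.56 rad -2.31 t-dir [0.117 0.993]
```

View pics/w4.png

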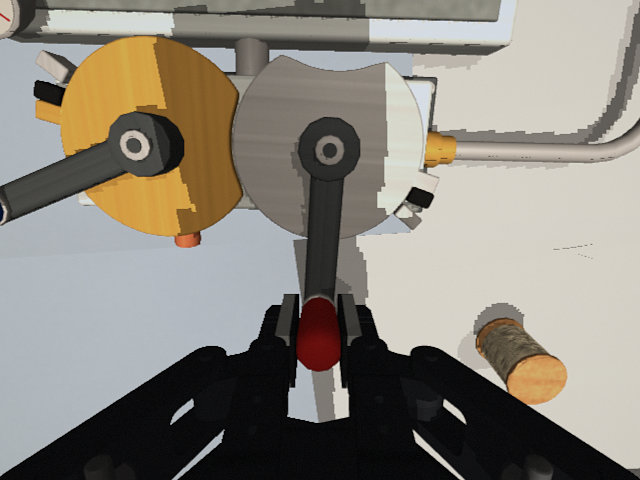

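The wrist view shows both lugs on their buffers, vent at (48,98) and pump at (420,193). The vent disc's scallop embraces the pump disc, and the red lever points forward along -x. I'll release and withdraw.

jog_arm(deltas=[[0,0,0,0,0,0,0.5],[0,0,0,0,0,0,0.5],[0,0,0,0,0,0,0.5],[0,0,0,0,0,0,0.5]])

```text
t: 15.75
eef_pos: [0.4731, -0.0432, 0.0986]
tool_rot: [-0.0, 0.999, -0.045, -0.0]
contact_force: [-0.0, 0.1, 0.2]
gripper_width: 0.499
grasp_force: 0.0
```

jog_arm(deltas=[[0,0,0.02,0,0,0,0.5],[0,0,0.03,0,0,0,0.5],[0,0,0.03,0,0,0,0.5],[0,0,0.03,0,0,0,0.5],[0,0,0.03,0,0,0,0.5],[0,0,0,0,0,0,0.5],[0,0,0,0,0,0,0.5]])

```text
t: 16.45
eef_pos: [0.4735, -0.0437, 0.2389]
tool_rot: [-0.0, 0.999, -0.045, 0.001]
contact_force: [-0.2, 1.3, 0.4]
gripper_width: 0.502
grasp_force: 0.0
```

Run:
```python
from h import *
ft(PA)
c=bot.read_camera('wrist');cv2.imwrite('pics/w5.png',cv2.cvtColor(c['img'],cv2.COLOR_RGB2BGR))
```

```text
t 16.45 p [ 0.4735 -0.0437  0.2389] yang -95.2 zaxis [ 0.001  0.    -1.   ] rad 0.0681 ang 171.3 F [-0.24  1.28  0.44] w 0.502 g 0.0 q [-0.1   0.16  0.07  2.04 -0.01  0.94 -1.69]
push(tang) -1.23 rad 0.43 t-dir [0.152 0.988]
```

View pics/w5.png

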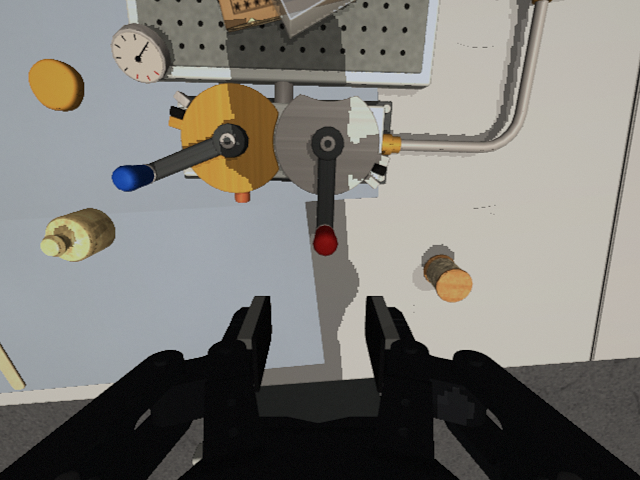

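The view shows the vent handle seated (blue knob at (130,178)) and the pump handle fully open (red knob at (325,240)). Nothing round it has moved and the gripper is clear.

```bash
python3 -c "
from station import bot
print(bot.hand_in())"
```

```text
the job is handed in; nothing more can be done
None
```

The vent is seated on its stop and the pump handle is fully open on its own stop and released; peak push was about 11 N, nothing nearby looked disturbed, and I handed the job in at about 16.5 s.

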